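# Index the stop turret to its tall screw

### The job

Set the bench depth-stop turret for the next job: flick the edge of its toothed wheel with a fingertip, clockwise seen from above, letting it settle at every click, until the tall screw has clicked in at the pointer, and do not let it go past. Only push the wheel gently: do not pinch it, do not lift or shift the turret, and leave the things lying around it alone.

Things in the scene. Friction and masses are not known exactly. Their poses are not given: they have to be found in the camera images.
- turret_base: Round grey foot of the turret, 170 mm across, 12 mm thick, 3.5 kg, standing loose on the bench. Origin: centre of its underside, on the wheel's upright axis; z up, +x towards the pointer post (69 to 85 mm out, 26 mm wide, 67 mm high), whose pointer arm reaches in over the wheel 48 to 61 mm above the bench. Elsewhere the wheel's edge is open. The foot's top lies 18 mm below the wheel.
- pointer_tip (a point): Tip of the fixed pointer above the wheel, 33 mm from the wheel's axis along the foot's +x, 55 mm above the bench.
- wheel_centre (a point): Centre of the flat-lying steel wheel, 37 mm above the bench: a disc 80 mm across, 14 mm thick, with six straight radial teeth 60 degrees apart, reaching 63 mm from the axis, each 10 mm wide, 13 mm thick. The teeth nearest the tall screw stand 30 degrees either side of it. When clicked in, the pointer and the direction straight opposite it lie half-way between two teeth.
- tall_screw (a point): Top of the one tall brass stop screw on the wheel, 12 mm thick, 24 mm from the axis, standing 28 mm above the wheel's face (72 mm above the bench). The five other screws, on the same circle 60 degrees apart, stand only 5 mm above the face.
- wheel (a joint): Wheel angle in rad: 0 with the tall screw at the pointer; grows clockwise seen from above. One click is 1.047 (60 degrees). Starts clicked in 2, 3 or 4 clicks short (-2.09, -3.14, -4.19). A spring roller holds each click: 5 to 12 N on a tooth's edge moves it; pushed past half a click it springs on to the next rest, released earlier it springs back.
- padlock_1: Old dark padlock lying loose on the bench, 80x52x16 mm; bystander. Origin: centre of its underside.
- punch_1: Steel punch lying loose on the bench, 16x121x16 mm, long axis y; bystander. Origin: centre of its underside.
- brass_tin: Flat brass match tin lying loose on the bench, 42x64x18 mm; bystander. Origin: centre of its underside.

How it is judged:
By the outcome, as a careful person would: the job done as asked, in the order asked, and still so for the second after the job is handed in, with the robot touching nothing.
It also fails if it takes over 54 s, if anything falls off the work surface, if the arm or the gripper's body presses on something with over 40 N, if the wrist force passes 120 N, or if a joint passes its speed limit or range.

### The arm

A 6-joint arm with a two-finger parallel gripper is mounted at the origin on a cart in front of the work surface, level with it; the furniture and walls round the work are solid. World frame = base frame: x ahead of the robot, y to its left, z up, the work surface at z = 0. Lengths are in m, angles in rad, forces in N, time in s.
With the tool pointing down it reaches from about 0.275 to 1 m from the base axis. Payload 8.4 kg.
Tool frame: the origin (TCP) lies on the centre line of the jaws, within the pads' length; the fingertips stand 17 mm ahead of it and the grasp point (between the pads) lies 2 mm behind it (bot.tcp_to_tips is the z of the fingertips in the tool frame, in m); z points along the fingers, y is the line along which they close (so a half turn about z gives the same grasp; the last joint's range is limited). The gripper opens to 85 mm and grips with 20 to 120 N. Pads are 22 mm wide; open, the fingers measure 114 mm over their backs; the gripper's body (76 mm by 85 mm) begins 54 mm behind the grasp point. The pads swing forward as they close: fully open they stand 13 mm farther back than shut.
Start: joints at [1.282, 0.353, 1.633, -0, 1.155, -0.002], TCP at [0.177, 0.599, 0.248] pointing down, gripper open.
Joint ranges: [-2.63, 2.63], [-0.92, 2.1], [0.06, 2.66], [-1.3, 4.44], [0, 2.69], [-3.02, 3.02]. Speed limits (rad/s): [2.22, 2.22, 2.79, 3.14, 3.14, 3.14].

### API

Orientations are given as a unit quaternion [x, y, z, w].
In Python, from workcell import bot, hand, kinematics, get_obs, vision, hand_in gives the robot as it stands. The module is installed in compiled form; this text tells all that it offers. Calls block until the motion is done:
- bot.reach(position, orientation): joint-space move of the TCP to a pose.
- bot.servo_line(position, ori=None, velocity=0.15): straight line of the TCP; ori=None keeps the orientation; velocity is the mean speed in m/s.
- bot.goto_joints(angles): joint-space move.
- hand.move_gripper(opening, strength=None): finger opening in m; strength is the grip in N (None keeps the last); returns when the fingers have stopped.
- bot.dwell(seconds).
- kinematics.solve_ik(position, orientation): joint angles nearest the present ones, or None.
- get_obs(): the state.
- vision.read_camera(name): name is "scene" or "side" or "wrist"; returns a dict with "frame" (384x512x3 uint8, red, green, blue), "intrinsics" (3x3 intrinsics, pixels), "view" (4x4, takes a point from world to camera coordinates). Camera axes: x right, y down, z forward; pixel columns grow to the right and rows downward; lengths in m; the calibration is good to about 2 mm. A picture is of the moment at which its call begins. There is no depth.
A pose or a line that the arm cannot do raises bot.IKError and nothing moves.
- hand_in(): hands the job in; it is judged then, once.
The state is a dict: "time_s": time; "joint_pos": joint angles; "joint_vel": joint speeds; "joint_efforts": joint torques, N m; "position": TCP position; "orientation": TCP orientation; "wrist_force": force on the tool from outside, world axes, zero at the start; "ft_torque": the same for the moment, N m; "gripper_width": finger opening in m; "grip_force": force on a finger pad.
Only numpy, scipy, OpenCV 4.12 (cv2) and the standard library are available. Lean on these libraries where they do the work, as an engineer would, in place of code of your own. Each camera call takes 0.05 s, during which the arm holds its last target. There are 200 camera calls.

## Working session

There is one attempt and no reset: what is moved stays moved. The work goes in short steps, each a Python script; the robot and the scene stay as the last script left them, time stands still between calls to the robot, and variables do not carry over. Pictures are saved under pics/ and viewed, at most 10 in all, crops included, and the job is handed in when it is done.

```bash
mkdir -p pics
python3 - <<'E'
from workcell import *
import cv2,numpy as np
ims=[]
for n in ("scene","side"):
    c=vision.read_camera(n); np.savez(f"{n}.npz",**c); cv2.imwrite(f"pics/{n}.png",cv2.resize(c["frame"][:,:,::-1],(800,600),interpolation=cv2.INTER_CUBIC))
    print(n,c["intrinsics"].tolist(),c["view"].round(3).tolist())
o=get_obs();print(o["time_s"],o["position"],o["orientation"],o["gripper_width"])
E
```

```text
scene [[432.46106152594785, 0.0, 254.2046378152604], [0.0, 432.46106152594785, 188.04571015015418], [0.0, 0.0, 1.0]] [[0.884, -0.467, -0.017, -0.287], [-0.372, -0.683, -0.629, 0.393], [0.282, 0.562, -0.777, 0.664], [0.0, 0.0, 0.0, 1.0]]
side [[451.46172378574005, 0.0, 261.56822243352104], [0.0, 451.46172378574005, 199.5033064410811], [0.0, 0.0, 1.0]] [[0.97, -0.242, -0.008, -0.366], [-0.164, -0.631, -0.758, 0.319], [0.178, 0.737, -0.652, 0.849], [0.0, 0.0, 0.0, 1.0]]
0.1 [0.17668461 0.59908353 0.24765901] [ 1.42895422e-01  9.89737606e-01 -6.01546510e-04 -8.43756959e-05] 0.08548228967848129
```

View pics/scene.png

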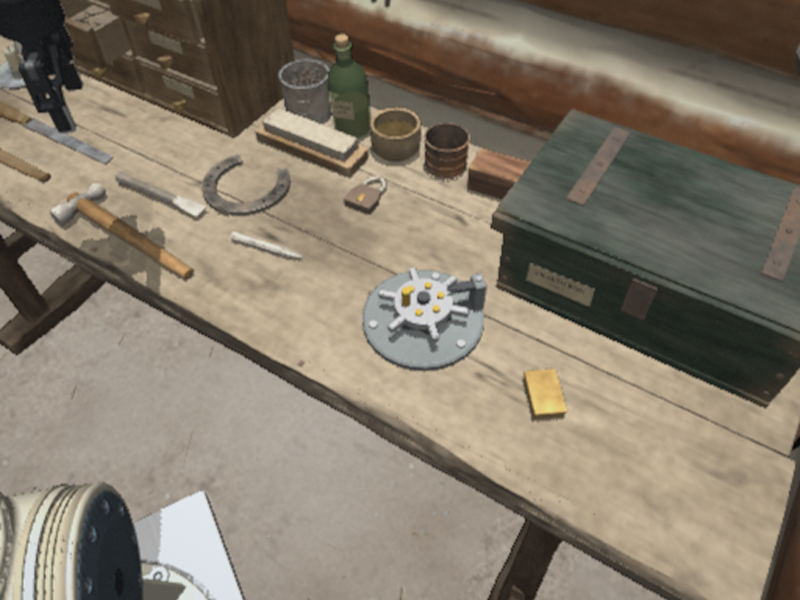

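View pics/side.png

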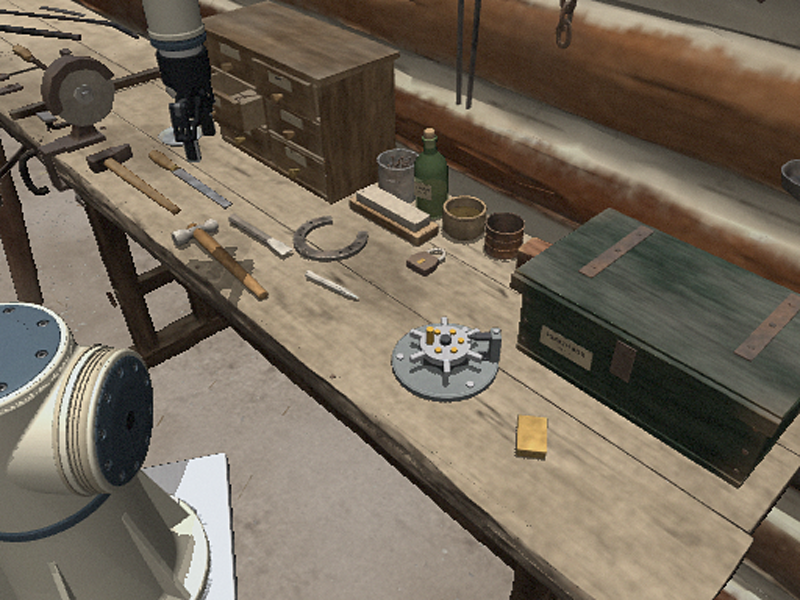

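The scene view shows the wheel hub at (424,298), the tall screw top at (406,290), the post at (479,278) and the foot around (424,318). The side view shows the hub at (446,340), the tall screw at (430,330) and the post at (494,333). The punch, padlock and tin are well clear of the turret.

```bash
cat > h.py <<'E'
import numpy as np,cv2
def ray(c,uv,z):
    K,V=c["intrinsics"],c["view"]; R,t=V[:3,:3],V[:3,3]; o=-R.T@t
    d=R.T@np.linalg.solve(K,[uv[0],uv[1],1.]); return o+d*(z-o[2])/d[2]
def brass(c,box):
    """brass blobs (u,v,area,topv) inside box x0,y0,x1,y1"""
    x0,y0,x1,y1=box; h=cv2.cvtColor(c["frame"],cv2.COLOR_RGB2HSV)
    m=cv2.inRange(h,(15,140,90),(35,255,255)); w=np.zeros_like(m); w[y0:y1,x0:x1]=m[y0:y1,x0:x1]
    n,_,s,ce=cv2.connectedComponentsWithStats(w,connectivity=4)
    return [(ce[i][0],ce[i][1],s[i][4],s[i][1]) for i in range(1,n) if s[i][4]>2]
E
python3 - <<'E'
from h import *
B={"scene":(235,170,315,235),"side":(252,200,325,255)}
P={"scene":(479,277),"side":(494,331)}; H={"scene":(424,297.5),"side":(446,339)}
for n in B:
    c=np.load(n+".npz"); s=.64
    for b in brass(c,B[n]): print(n,np.round(b,1),ray(c,b[:2],.049).round(4), ray(c,(b[0],b[3]+1.5),.072).round(4))
    print(" hub",ray(c,np.array(H[n])*s,.047).round(4),"post",ray(c,np.array(P[n])*s,.067).round(4))
    x0,y0,x1,y1=B[n]; cv2.imwrite(f"pics/c_{n}.png",cv2.resize(c["frame"][y0-10:y1+15,x0-15:x1+10,::-1],None,fx=6,fy=6,interpolation=cv2.INTER_CUBIC))
E
```

```text
scene [273.  182.3   7.  181. ] [0.5127 0.2698 0.049 ] [0.5027 0.2528 0.072 ]
scene [259.9 188.7  46.  184. ] [0.4798 0.2677 0.049 ] [0.4752 0.2587 0.072 ]
scene [281.1 188.9   8.  188. ] [0.5189 0.2459 0.049 ] [0.5081 0.2288 0.072 ]
scene [278.9 197.1   8.  196. ] [0.5038 0.2291 0.049 ] [0.4939 0.2131 0.072 ]
scene [267.3 199.9   9.  199. ] [0.4793 0.2342 0.049 ] [0.4699 0.2176 0.072 ]
 hub [0.4996 0.2535 0.047 ] post [0.5735 0.2352 0.067 ]
side [274.9 213.4  29.  209. ] [0.478  0.2687 0.049 ] [0.4738 0.2546 0.072 ]
side [279.5 211.7   6.  211. ] [0.4907 0.2721 0.049 ] [0.4826 0.245  0.072 ]
side [289.  211.5   6.  211. ] [0.5133 0.2668 0.049 ] [0.5044 0.2393 0.072 ]
side [294.9 217.1   8.  216. ] [0.5213 0.2439 0.049 ] [0.5127 0.2193 0.072 ]
side [290.1 223.1   8.  222. ] [0.5041 0.2267 0.049 ] [0.4961 0.2026 0.072 ]
side [280.  223.5   6.  223. ] [0.4804 0.2315 0.049 ] [0.4726 0.2053 0.072 ]
 hub [0.5    0.2522 0.047 ] post [0.5694 0.2306 0.067 ]
```

View pics/c_scene.png

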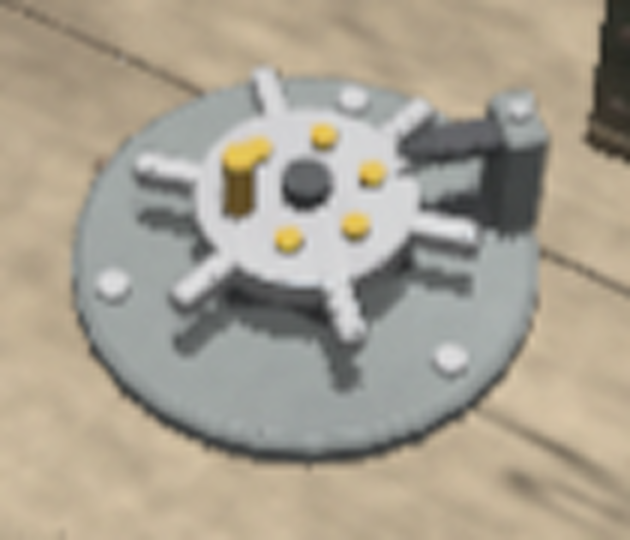

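Both views agree on these:
- **Axis:** about (0.497, 0.2505), with the screw circle at about 23.6 mm as expected.
- **Pointer:** at about -13°.
- **Tall screw:** at about 167°, so the wheel is 3 clicks short.

I'll push the tooth at 197° with the closed fingers along a chord, from the robot side of the wheel.

```bash
cat >> h.py <<'E'
from workcell import *
C=np.array([.497,.2505]); PHI=np.radians(-13.2); M=PHI+np.radians(192)
U=np.array([np.cos(M),np.sin(M)]); T=np.array([np.sin(M),-np.cos(M)])   # radial, clockwise tangent
D=.0615; TIPZ=.033; S0,S1=-.043,.009   # finger centre: radius, start/end along T
def pt(u,t,z): return [*(C+u*U+t*T),z+bot.tcp_to_tips]
def quat():
    qs=[[np.cos(a),np.sin(a),0,0] for a in (M/2+np.pi/4,M/2+3*np.pi/4)]
    return min(qs,key=lambda q:abs((lambda j:9 if j is None else j[5])(kinematics.solve_ik(pt(D+.03,S0,.15),q))))
def screws():
    """screw angles (deg, relative to the pointer) and radii; tall one is the large blob"""
    out=[]
    c=vision.read_camera("scene")
    for b in brass(c,(235,170,315,235)):
        p=ray(c,(b[0],b[3]+1.5),.072) if b[2]>14 else ray(c,b[:2],.049)
        d=p[:2]-C; out.append((int(b[2]),round(float((np.degrees(np.arctan2(d[1],d[0])-PHI)+180)%360-180)),round(float(np.hypot(*d)*1e3))))
    return c,out
E
python3 - <<'E'
from h import *
hand.move_gripper(0.0,20)
q=quat(); print(q,bot.tcp_to_tips,get_obs()["gripper_width"])
bot.reach(pt(D+.03,S0,.12),q)
bot.servo_line(pt(D+.03,S0,TIPZ),velocity=.1)
o=get_obs();print(o["time_s"],o["position"],pt(D+.03,S0,TIPZ),o["joint_pos"],o["wrist_force"])
c,s=screws();print(s)
w=vision.read_camera("wrist")
cv2.imwrite("pics/a.png",np.hstack([cv2.resize(c["frame"][120:280,190:350,::-1],(400,400)),cv2.resize(w["frame"][:,64:448,::-1],(400,400))]))
E
```

```text
[np.float64(-0.7144726796328034), np.float64(-0.6996633405133654), 0, 0] 0.017 -0.00016778927358013733
3.5833 [0.40493407 0.20961658 0.05037267] [np.float64(0.40461954340706724), np.float64(0.20942566202990875), 0.05] [ 4.74406632e-01  4.04290821e-01  2.13398987e+00 -5.88519725e-05
  6.02642029e-01  4.95274100e-01] [-0.0257318  -0.54326176 -0.79298146]
[(7, 64, 25), (7, 0, 23), (8, -59, 22), (9, -124, 24)]
```

View pics/a.png

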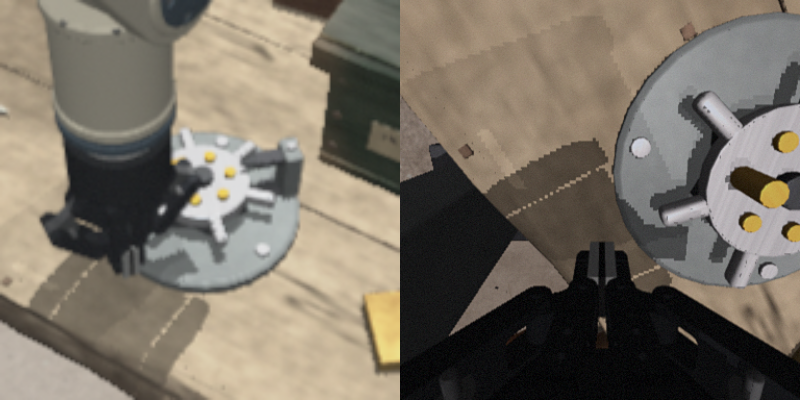

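The scene view shows the gripper knuckles splaying sideways towards the wheel, at (200,178). The wrist view shows the tall screw at (775,190), opposite the pointer as expected, and the closed tips narrow (about 15 mm) at (602,260). I'll yaw the tool -90° so the knuckles lie along the tangent and the wrist camera sits over the wheel.

```bash
cat >> h.py <<'E'
D=.058; A=np.arctan2(-.69966,-.71447)-np.pi/4; Q=[np.cos(A),np.sin(A),0,0]; OUT=.03
def pics(name):
    c,s=screws(); w=vision.read_camera("wrist"); print(s)
    cv2.imwrite(f"pics/{name}.png",np.hstack([cv2.resize(c["frame"][120:280,190:350,::-1],(400,400)),cv2.resize(w["frame"][:,64:448,::-1],(400,400))]))
E
python3 - <<'E'
from h import *
bot.servo_line(pt(D+OUT,S0,.08),velocity=.1)
bot.reach(pt(D+OUT,S0,.08),Q)
bot.servo_line(pt(D+OUT,S0,TIPZ),velocity=.1)
o=get_obs();print(o["time_s"],o["joint_pos"].round(2),o["wrist_force"])
pics("b")
E
```

```text
6.325 [0.47 0.41 2.13 0.   0.61 2.06] [ 0.46227231 -0.58009687  0.39879961]
[(7, 64, 25), (32, 173, 22), (7, 0, 23), (8, -59, 22), (9, -124, 24)]
```

View pics/b.png

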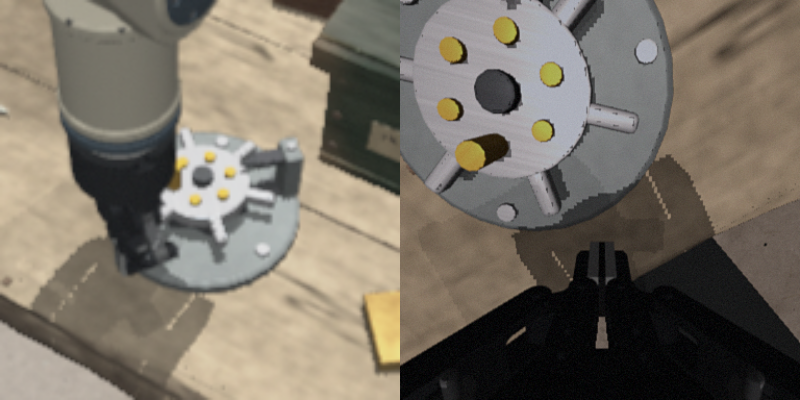

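The wrist view shows the 197° tooth at (545,190), the tips at (602,260) with a clear lane straight in, and the tall screw at (470,155). I'll do the first flick with force logging.

```bash
cat >> h.py <<'E'
def flick():
    bot.servo_line(pt(D,S0,TIPZ),velocity=.06)
    for t in (-.030,-.022,-.014,S1):
        bot.servo_line(pt(D,t,TIPZ),velocity=.06); f=get_obs()["wrist_force"]; print(t,np.round([f[:2]@U,f[:2]@T,f[2]],1))
    bot.servo_line(pt(D+OUT,S1,TIPZ),velocity=.1)
    bot.servo_line(pt(D+OUT,S0,TIPZ),velocity=.1)
    print(get_obs()["time_s"])
E
python3 - <<'E'
from h import *
flick(); pics("c")
E
```

```text
-0.03 [ 0.8 -1.7  1.5]
-0.022 [ 2.8 -2.7  1.5]
-0.014 [ 3.1 -2.3  1.7]
0.009 [-0.7  0.8 -0.3]
9.6583
[(42, 119, 26), (8, 64, 25), (8, 1, 22), (9, 175, 26), (8, -59, 22), (8, -123, 24)]
```

View pics/c.png

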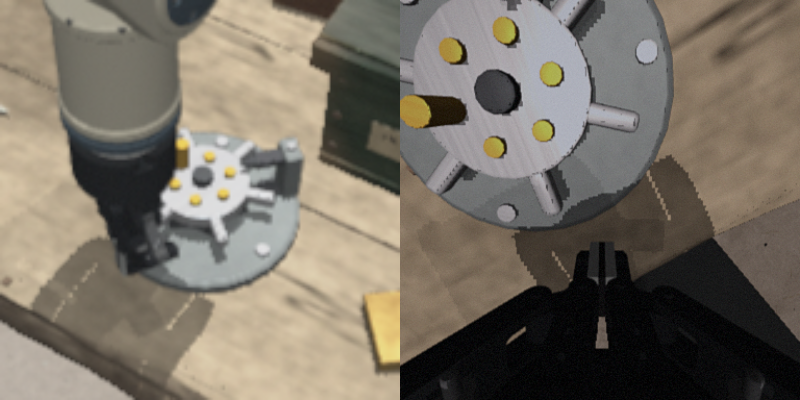

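The wheel advanced exactly one click. The tall screw is now at about +120°, at (415,112) in the wrist view. The foot has not moved: its bolts are still at (507,212) and (647,50). Next is the second flick, with a numeric check before the third.

Run:
```python
from h import *
flick(); bot.dwell(.5); s=screws()[1]; print(s)
t=max(s)
if t[0]>20 and abs(t[1]-60)<12:
    flick(); bot.dwell(.5); bot.servo_line(pt(D+OUT+.03,S0,.12),velocity=.1); pics("d")
else: pics("d")
print(get_obs()["time_s"])
```

```text
-0.03 [ 1.4 -1.5  1.5]
-0.022 [ 2.1 -3.1  1. ]
-0.014 [ 4.  -3.2  1.1]
0.009 [-0.1 -0.7 -0.1]
12.9917
[(37, 63, 24), (8, 122, 25), (8, 1, 22), (9, 175, 26), (8, -59, 22), (8, -123, 24)]
-0.03 [ 1.9 -2.   1.2]
-0.022 [ 2.5 -3.4  0.9]
-0.014 [ 2.8 -4.4  1.4]
0.009 [-0.3 -0.6 -0.5]
16.775
[(41, 4, 23), (8, 64, 25), (8, 122, 25), (8, 176, 25), (9, -58, 22), (8, -123, 24)]
18.4417
```

View pics/d.png

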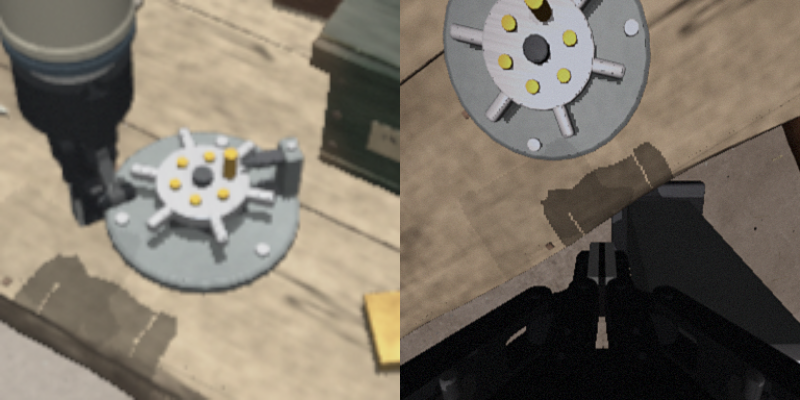

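The tall screw, at (231,163) in the scene view, stands at the pointer arm. The other screws sit on their click positions, and the robot is clear of everything.

```bash
python3 -c "
from workcell import *
bot.dwell(.3); print(hand_in())"
```

```text
the job is handed in; nothing more can be done
None
```

The turret is set and handed in: three gentle flicks, one click each, brought the tall screw to the pointer without going past, and the foot and the things around it were not disturbed.

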